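# Close up the finds case

## Task

Close up the grey finds case by pushing with your fingertips; nothing is to be picked up. First push its drawer fully home, then swing the lid over and press it fully shut. Go gently, slamming neither; the little pot in the drawer must ride in standing upright, and the jars and the bowl round about are to be left where they are.

Things in the scene. Friction and masses are not known exactly. Their poses are not given: they have to be found in the camera images.
- case: Grey painted finds case fixed to the bench, 160 (x) x 190 (y) x 95 mm high without its lid. Origin at the centre of its underside, on the work surface; its -x side is the drawer side (roughly towards the robot), its +y side is the hinge side of the lid; z up. Place and yaw vary; it cannot be moved. The bystanders stand beyond it, at its right and, 110 mm off, low at its left.
- drawer (a joint): How far the drawer stands out of the case towards the case's -x, in m; 0 = fully home (a firm stop), starts at 0.05 to 0.08. It slides stiffly (about 2 N, a little more when moved fast), stays where it is left and does not jam when pushed off centre.
- drawer_face (a point): Centre of the outer face of the drawer's front plate; moves with the drawer, axes as the case. The plate is 186 mm wide (y), 75 mm high, 8 mm thick, from 10 to 85 mm above the work surface; this point is 47.5 mm above the surface and, with the drawer home, 88 mm in front (-x) of the case's origin. The plate is flat: a thin label frame at its centre, no handle.
- drawer_floor (a point): Centre of the drawer's inner floor, axes as the case, 14 mm above the work surface; moves with the drawer. The drawer's walls stand 34 mm above this floor, and the floor of the compartment over it is 43 mm above it.
- lid (a joint): Opening angle of the lid in rad: 0 = fully shut (lying on the case, a firm stop), 1.57 = standing upright, more = leaning outward to the case's +y; limit 1.95; starts at 1.5 to 1.85. The hinge is stiff (about 0.4 N m) and the lid stays at any angle it is left at; 3 to 5 N at 140 mm from the hinge swings it.
- lid_hinge (a point): Middle of the lid's hinge line, which runs along the case's x at its upper +y edge, 95 mm in +y from the case's origin and 95 mm up. The axes turn with the lid: its -y axis points from the hinge to the lid's free edge, its +z axis is the lid's outward normal (up when shut).
- lid_edge (a point): Middle of the lid's free edge on its outer face, 194 mm from the hinge line; axes as lid_hinge. In that frame the lid is a 6 mm plate, inner face at z = 0, outer at z = 6 mm, y = 0 to -194, x = -101 to +83 mm. Along its front edge (x = -99 to -95 mm) a 30 mm lip stands out of the inner face; shut, it hangs over the top of the closed drawer's plate.
- pot_mid (a point): Centre (half-way up) of a small loose clear pot with a white cap, 34 mm in diameter, 28 mm high, 30 g, standing in the front part of the drawer, between its front plate and a cross wall.
- jar_white_mid (a point): Centre of a loose white screw-top jar, 54 mm in diameter, 62 mm high; a bystander.
- jar_glass_mid (a point): Centre of a loose glass jar with a metal cap, 60 mm in diameter, 100 mm high; a bystander.
- bowl_mid (a point): Centre (half-way up) of a loose terracotta bowl, 90 mm in diameter, 35 mm high; a bystander.
Not all that is in view belongs to the job. Leave any orange, purple or yellow look-alike of the part that bears jar_white_mid alone.

How it is judged:
By the outcome, as a careful person would: the job done as asked, in the order asked, and still so for the second after the job is handed in, with the robot touching nothing.
It also fails if it takes over 51 s, if anything falls off the work surface, if the arm or the gripper's body presses on something with over 40 N, if the wrist force passes 120 N, or if a joint passes its speed limit or range.

## Robot

A 6-joint arm with a two-finger parallel gripper is mounted at the origin on the work surface. World frame = base frame: x ahead of the robot, y to its left, z up, the work surface at z = 0. Lengths are in mm, angles in rad, forces in N, time in s.
With the tool pointing down it reaches from about 350 to 875 mm from the base axis. Payload 4.2 kg.
Tool frame: the origin (TCP) lies on the mounting face of the last link; the fingertips stand 173 mm ahead of it and the grasp point (between the pads) lies 155 mm ahead of it; z points along the fingers, y is the direction in which the jaws open and shut (so a half turn about z gives the same grasp; the last joint's range is limited). The gripper opens to 85 mm and grips with 20 to 120 N. Pads are 22 mm wide; open, the fingers measure 114 mm over their backs; the gripper's body (76 mm by 85 mm) begins 54 mm behind the grasp point. The pads swing forward as they close: fully open they stand 13 mm farther back than shut.
Start: joints at [-1.044, 0.385, 0.008, 0, -1.194, -0.259], TCP at [165.398, -602.697, 404.712] pointing down, gripper open.
Joint ranges: [-3.14, 3.14], [-1.21, 2.06], [-1.07, 1.41], [-3.16, 2.05], [-2.99, -0.16], [-3.1, 3.1]. Speed limits (rad/s): [2.79, 2.79, 3.14, 3.14, 3.14, 3.14].

## Interface

Orientations are given as a unit quaternion [x, y, z, w].
In Python, from bench import arm gives the robot as it stands.
- The arm moves only by the shell command python3 -m jog 'ROWS' [OPENING]. ROWS is JSON, a list that holds one entry, the list of rows, each a list of 4 numbers: the shift along the tool's x, y, z in mm, then the turn about the tool's z in degrees. In form: [[[x, y, z, spin], ...]]. A call has exactly 5 rows; each row is the pose to reach, as a shift and turn from the pose measured when the call began, along the tool's axes at that moment; what a row does not reach only later rows make up. A row lasts 1/8 s, in which the tool goes at most 62.5 mm and 10.7 degrees, less where a joint would pass 70% of its speed; a pose out of reach is approached as far as the arm can. A call with a gripper value outside its range is refused whole. OPENING is the finger opening in mm, from 0 to 85.4, set as the call begins (- or left out, the last holds). The fingers move at their own pace and stop on an object; the grip force is fixed at half the most. Time passes only in rows, so rows that repeat a pose let the fingers close, or fill a call up. It gives the time, the measured TCP pose, the force and the opening at its end, in the units of the state.
- arm.read_state(): the state, without advancing time (a new reading comes with each control period).
- arm.get_image(name): name is "scene" or "side" or "wrist"; returns (picture, depth): 400x640x3 uint8, blue, green, red; 400x640 float32, mm along the optical axis (not along the pixel's ray), 0 where there is no reading.
- arm.camera_params(name): a dict with "mtx" (3x3 intrinsics, pixels), "R" (3x3) and "t" (3): a world point X has camera coordinates R X + t. Camera axes: x right, y down, z forward; pixel columns grow to the right and rows downward; lengths in mm; the calibration is good to about 2 mm. A picture is of the moment at which its call begins: read the wrist's pose just before it. camera_params takes no time and is no camera call; for the wrist camera it gives the pose at the moment of the call.
- arm.job_done(): hands the job in, once; it reports no verdict.
The state is a dict: "clock": time; "joints": joint angles; "joint_vel": joint speeds; "joint_efforts": joint torques, N m; "position": TCP position; "ee_rot": TCP orientation; "contact_force": force on the tool from outside, world axes, zero at the start; "wrist_torque": the same for the moment, N m; "gripper_width": finger opening in mm.
Only numpy, scipy, OpenCV 4.12 (cv2) and the standard library are available. Lean on these libraries where they do the work, as an engineer would, in place of code of your own. Each camera call takes 0.05 s, during which the arm holds its last target.

## Working session

There is one attempt and no reset: what is moved stays moved. The work goes in short steps, Python scripts to look and compute and a shell command to move; the robot and the scene stay as the last step left them, time stands still between calls to the robot, and variables do not carry over. Pictures are saved under pics/ and viewed, and the job is handed in when it is done.

```bash
ls; mkdir -p pics
python3 - <<'E'
from bench import arm
import cv2
print(arm.read_state())
for n in ("scene","side","wrist"):
    p=arm.camera_params(n); print(n,p)
    im,d=arm.get_image(n); cv2.imwrite(f"pics/{n}0.png",im)
    import numpy as np; np.save(f"pics/{n}0.npy",d)
E
```

```text
pics
{'clock': 0.0, 'joints': array([-1.04439588e+00,  3.85571406e-01,  6.61200794e-03, -5.23728838e-04,
       -1.19400744e+00, -2.58616784e-01]), 'joint_vel': array([ 0.00129375, -0.00034634,  0.00186889,  0.00013577,  0.00053491,
        0.00063002]), 'joint_efforts': array([ 7.12510282e-04, -3.92287982e+01,  1.88400793e+01,  4.18635160e+00,
       -4.59115603e-03, -1.41400159e-05]), 'position': array([ 165.36279922, -602.50984891,  403.60312248]), 'ee_rot': array([-1.33396312e-01,  9.91062151e-01,  1.09582088e-03, -1.90236532e-04]), 'contact_force': array([-0.24159295,  0.46381134,  0.65193936]), 'wrist_torque': array([0.00478375, 0.01536221, 0.02883964]), 'gripper_width': 84.86824233423594}
scene {'mtx': array([[416.69748355,   0.        , 320.26098324],
       [  0.        , 416.69748355, 192.47212921],
       [  0.        ,   0.        ,   1.        ]]), 'R': array([[-0.79456252,  0.6071263 , -0.00824966],
       [ 0.4835688 ,  0.62452605, -0.61329311],
       [-0.36719424, -0.491289  , -0.78981232]]), 't': array([ 517.82354047, -268.87577935, 1358.99912529])}
side {'mtx': array([[417.00679331,   0.        , 325.2244487 ],
       [  0.        , 417.00679331, 196.60889249],
       [  0.        ,   0.        ,   1.        ]]), 'R': array([[-0.5226289 , -0.85241449,  0.01576631],
       [-0.59460061,  0.35118144, -0.72327153],
       [ 0.6109903 , -0.38737726, -0.69038374]]), 't': array([325.58919294, 457.84734299, 545.98953214])}
wrist {'mtx': array([[334.86775412,   0.        , 321.58521983],
       [  0.        , 334.86775412, 195.41745642],
       [  0.        ,   0.        ,   1.        ]]), 'R': array([[-0.2648501 ,  0.96428818,  0.00165323],
       [ 0.92410116,  0.25332185,  0.28612075],
       [ 0.27548406,  0.07730686, -0.95819214]]), 't': array([623.61960373, -38.31700687, 377.10356748])}
```

View pics/scene0.png

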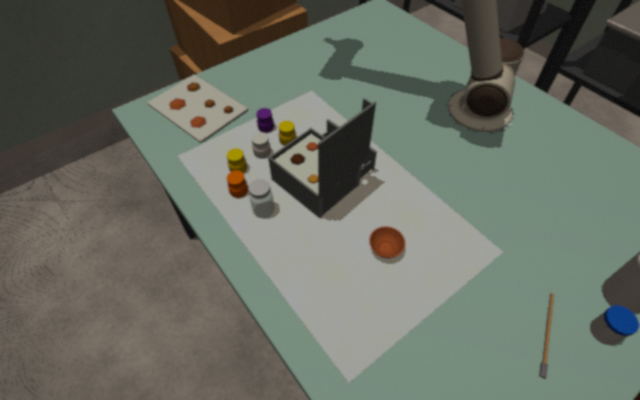

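View pics/side0.png

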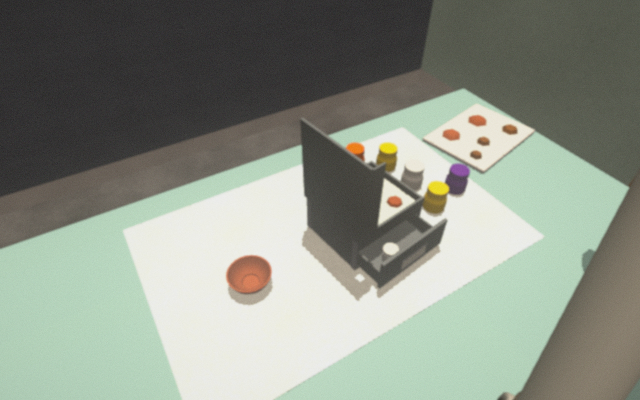

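View pics/wrist0.png

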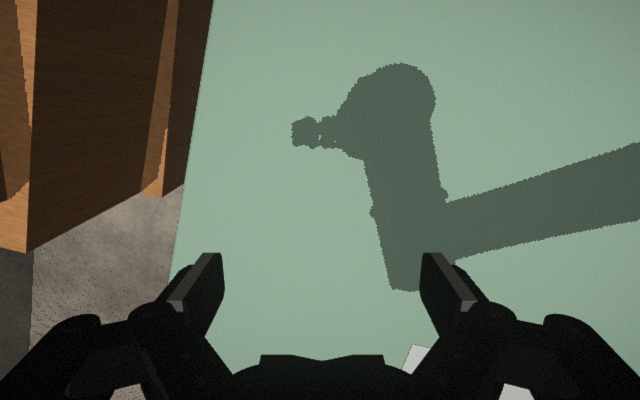

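The scene picture shows the case near (325,165) with the lid upright and the bowl at (387,242). The jars are at (260,145) and (260,195). The side picture shows the drawer out with the white-capped pot at (391,250). I'll enlarge both.

```bash
cat > h.py <<'E'
from bench import arm
import numpy as np, cv2
def world(n,u,v,d,P=None):
    p=P or arm.camera_params(n); K=p["mtx"]
    u,v,d=[np.asarray(a,float) for a in (u,v,d)]
    c=np.stack([(u-K[0,2])/K[0,0]*d,(v-K[1,2])/K[1,1]*d,d],-1)
    return (c-p["t"])@p["R"]
def cloud(n,d,P=None):
    v,u=np.mgrid[0:400,0:640]; return world(n,u,v,d,P)
def ray(n,u,v):
    p=arm.camera_params(n); K=p["mtx"]
    o=-p["R"].T@p["t"]; r=p["R"].T@np.array([(u-K[0,2])/K[0,0],(v-K[1,2])/K[1,1],1.]); return o,r/np.linalg.norm(r)
def onz(n,u,v,z):
    o,r=ray(n,u,v); return o+r*(z-o[2])/r[2]
def tri(*obs):
    A=np.zeros((3,3));b=np.zeros(3)
    for ob in obs:
        o,r=ray(*ob);M=np.eye(3)-np.outer(r,r);A+=M;b+=M@o
    x=np.linalg.solve(A,b)
    return x,[np.linalg.norm((np.eye(3)-np.outer(ray(*ob)[1],ray(*ob)[1]))@(x-ray(*ob)[0])) for ob in obs]
def crop(src,out,x0,y0,w,h,s):
    im=cv2.imread(src)[y0:y0+h,x0:x0+w]; im=cv2.convertScaleAbs(im,alpha=1.5,beta=20)
    im=cv2.resize(im,None,fx=s,fy=s,interpolation=cv2.INTER_CUBIC)
    for k in range(0,w,20): cv2.putText(im,str(x0+k),(k*s,10),0,.35,(255,0,255),1); cv2.line(im,(k*s,12),(k*s,18),(255,0,255),1)
    for k in range(0,h,20): cv2.putText(im,str(y0+k),(0,k*s+4),0,.35,(255,0,255),1)
    cv2.imwrite(out,im)
E
python3 - <<'E'
from h import *
crop("pics/scene0.png","pics/scene0c.png",220,90,190,140,4)
crop("pics/side0.png","pics/side0c.png",290,110,190,190,3)
for n in("scene","side"):
    d=np.load(f"pics/{n}0.npy"); W=cloud(n,d); np.save(f"pics/{n}_W.npy",W)
    m=(d>0)&(W[...,2]>20)&(W[...,0]>300)&(abs(W[...,1])<500)
    print(n,(d>0).mean(), m.sum(), W[m].min(0),W[m].max(0), "table z", np.median(W[300,350] if n=="scene" else W[200,200]))
E
```

```text
scene 0.99598828125 9562 [ 445.2716795  -499.64086995   20.0027612 ] [819.40751017 237.80306523 291.40824858] table z 245.57987209032518
side 0.9960859375 18434 [ 444.13077024 -499.91831056   20.00077954] [2102.97159372  499.8176271   292.15190138] table z 199.3036685478899
```

View pics/scene0c.png

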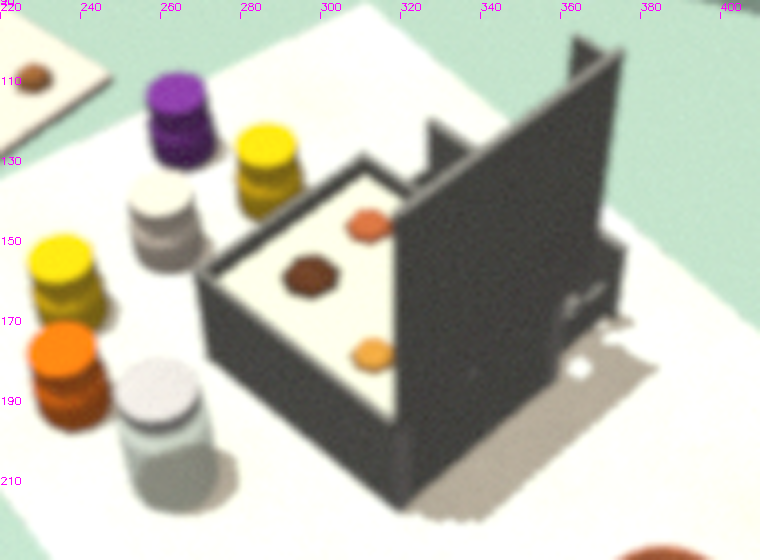

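View pics/side0c.png

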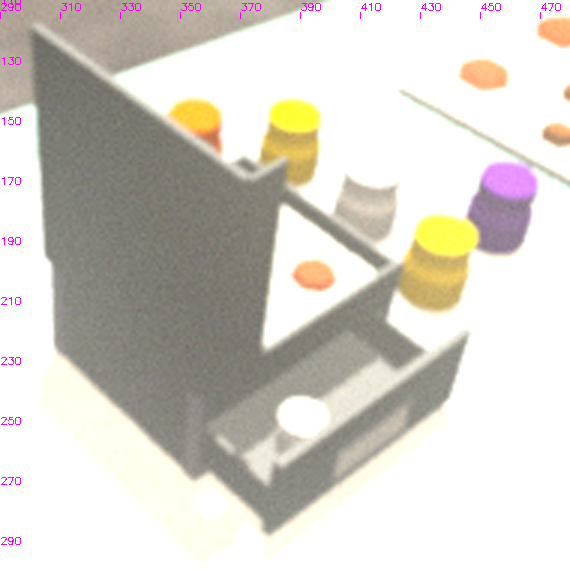

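The enlarged crops show these features:
- **Scene view:** case bottom corners at about (320,217) and (273,179), rim corners at (270,158) and (311,129).
- **Side view:** the front plate's bottom corners at about (379,287) and (438,245). The case's +y bottom corners are at about (309,226) and (355,268).

Next I fit planes to the depth data.

Run:
```python
from h import *
Ws=np.load("pics/scene_W.npy"); Wd=np.load("pics/side_W.npy")
def plane(W,poly,zlo,zhi):
    m=np.zeros((400,640),np.uint8); cv2.fillPoly(m,[np.array(poly)],1)
    P=W[m>0]; P=P[(P[:,2]>zlo)&(P[:,2]<zhi)]
    c=np.median(P,0)
    for _ in range(4):
        n=np.linalg.svd(P-P.mean(0),full_matrices=False)[2][2]; r=(P-P.mean(0))@n; P=P[abs(r)<max(2*r.std(),.5)]
    return P.mean(0),n,r.std(),len(P)
f=lambda t:print(*[np.round(x,4) for x in t])
print("drawer face");f(plane(Wd,[(386,279),(386,273),(440,228),(436,241)],5,90))
print("case +x wall scene");f(plane(Ws,[(273,164),(316,197),(316,208),(275,176)],5,95))
print("lid outer scene");f(plane(Ws,[(325,145),(368,110),(362,150),(325,180)],120,300))
print("lid outer side");f(plane(Wd,[(308,135),(375,180),(370,215),(310,185)],120,300))
print("+y wall scene");f(plane(Ws,[(324,195),(355,173),(355,180),(324,207)],10,85))
print("+y wall side");f(plane(Wd,[(312,206),(345,235),(345,250),(312,222)],10,85))
print("compartment floor");f(plane(Ws,[(280,158),(308,135),(312,180)],40,100))
for nm,z,obs in [("+x+y bot",0,[("scene",320,217),("side",309,226)]),("+x-y bot",0,[("scene",273,179)]),("-x+y bot",0,[("side",355,268)]),
 ("rim +x-y",95,[("scene",270,157)]),("rim -x-y",95,[("scene",311,128.5)]),("rim -x-y",95,[("side",423,197.5)]),
 ("face +y bot",10,[("side",379,287)]),("face -y bot",10,[("side",438,245)]),("face -y top",85,[("side",445.5,220.5)])]:
    for o in obs: print(nm,o[0],np.round(onz(*o,z),1))
print("lid front corner",[np.round(Wd[v,u],1) for u,v in [(303,120),(305,123),(383,167),(382,168),(378,172),(380,165)]])
print("lid scene corner",[np.round(Ws[v,u],1) for u,v in [(374,103),(373,105),(320,145),(322,146),(318,143)]])
print("pot",np.round(tri(("side",391,247))[0] if 0 else onz("side",391,248,42),1), np.round(Wd[248,391],1))
```

```text
drawer face
[ 457.6754 -107.2155   48.183 ] [-0.9904 -0.1381  0.0039] 0.4637 402
case +x wall scene
[683.495  -68.4959  58.5379] [-0.9904 -0.1382  0.0036] 0.623 444
lid outer scene
[589.1359  16.3328 218.7153] [-0.1398  0.99   -0.0176] 0.5795 1298
lid outer side
[569.9317  12.9139 221.0162] [-0.1385  0.9902 -0.0184] 0.5424 2452
+y wall scene
[598.9328   9.6805  55.8277] [-0.141   0.99    0.0012] 0.6124 301
+y wall side
[599.0721   8.6053  54.1448] [-0.1368  0.9906 -0.0062] 0.5608 505
compartment floor
[ 621.6884 -128.6801   78.0674] [ 0.0031  0.0042 -1.    ] 1.5751 571
+x+y bot scene [666.7  18.5  -0. ]
+x+y bot side [667.2  16.1   0. ]
+x-y bot scene [ 693.1 -167.6    0. ]
-x+y bot side [516.8  -7.3   0. ]
rim +x-y scene [ 693.5 -164.5   95. ]
rim -x-y scene [ 542.2 -185.    95. ]
rim -x-y side [ 539.2 -189.8   95. ]
face +y bot side [448.8 -17.1  10. ]
face -y bot side [ 469.3 -191.1   10. ]
face -y top side [ 470.9 -192.7   85. ]
lid front corner [array([661.3,  28.1, 290.6]), array([655.9,  27.1, 287.1]), array([497. , -26.2, 277.3]), array([495.3, -22.9, 277.8]), array([496.1, -16.4, 271.7]), array([497.6, -19.9, 283.7])]
lid scene corner [array([498.1,   3.8, 289.3]), array([503.3,   6.4, 287.9]), array([671.1,  28.3, 282.2]), array([666.6,  29.3, 277.2]), array([673.8,  25. , 287.2])]
pot [496.1 -78.8  42. ] [496.  -78.7  42.2]
```

The fits agree with each other:
- **Yaw:** about 7.95°.
- **Case centre:** about (605,-86).
- **Drawer:** out by about 61 mm.
- **Lid:** about 1.59 rad. The outer-plane offset matches the hinge to within 1 mm.

I'll move to a spot in front of the drawer face with the fingers closed.

```bash
cat >> h.py <<'E'
EX=np.array([.9904,.1382,0]);EY=np.array([-.1382,.9904,0])
from scipy.spatial.transform import Rotation as Ro
def st(goal=None,yawgoal=True):
    s=arm.read_state(); R=Ro.from_quat(s["ee_rot"]).as_matrix(); p=s["position"]
    tip=p+R[:,2]*173
    f=s["contact_force"]
    print("t %.2f tip ex %.1f ey %.1f z %.1f | F ex %.1f ey %.1f z %.1f w %.1f j"%(s["clock"],tip@EX,tip@EY,tip[2],f@EX,f@EY,f[2],s["gripper_width"]),np.round(s["joints"],2))
    a=np.degrees(np.arctan2(*(-R[:2,0])[::-1])); print("spin needed %.1f"%(a-np.degrees(np.arctan2(.1382,.9904))))
    if goal is not None:
        g=goal[0]*EX+goal[1]*EY+np.array([0,0,goal[2]]); print("shift",np.round(R.T@(g-tip),1))
E
python3 -m jog '[[[-373,394,0,7.4],[-373,394,0,7.4],[-373,394,0,7.4],[-373,394,0,7.4],[-373,394,0,7.4]]]' 0
python3 -c "
from h import *
st((400,-180,40))"
```

```text
clock: 0.78
position: [313.0, -325.2, 404.5]
ee_rot: [-0.069, 0.998, 0.001, -0.0]
contact_force: [1.3, -0.4, -0.3]
gripper_width: 0.0
t 0.78 tip ex 265.0 ey -365.0 z 231.5 | F ex 1.2 ey -0.6 z -0.3 w 0.0 j [-0.44  0.09 -0.39 -0.   -1.09 -0.99]
spin needed -0.0
shift [-134.9  184.8  191.8]
```

```bash
python3 -m jog '[[[-60,60,20,0],[-120,120,60,0],[-135,185,100,0],[-135,185,150,0],[-135,185,190,0]]]' 0
python3 -m jog '[[[0,0,0,0],[0,0,0,0],[0,0,0,0],[0,0,0,0],[0,0,0,0]]]'
python3 -c "
from h import *
st((405,-180,40))
im,d=arm.get_image('side');cv2.imwrite('pics/s1.png',im);crop('pics/s1.png','pics/s1c.png',290,110,220,190,3)"
```

```text
clock: 1.4
position: [420.8, -125.1, 226.8]
ee_rot: [-0.07, 0.998, 0.001, 0.002]
contact_force: [0.4, -1.0, -0.5]
gripper_width: 0.5
clock: 2.02
position: [420.8, -125.5, 227.8]
ee_rot: [-0.07, 0.998, 0.001, 0.003]
contact_force: [0.0, -0.1, 0.8]
gripper_width: 0.4
t 2.02 tip ex 400.6 ey -182.3 z 54.8 | F ex -0.0 ey -0.1 z 0.8 w 0.4 j [ 0.08  0.3  -0.66 -0.   -0.6  -1.51]
spin needed 0.1
shift [-4.3  2.2 14.9]
```

View pics/s1c.png

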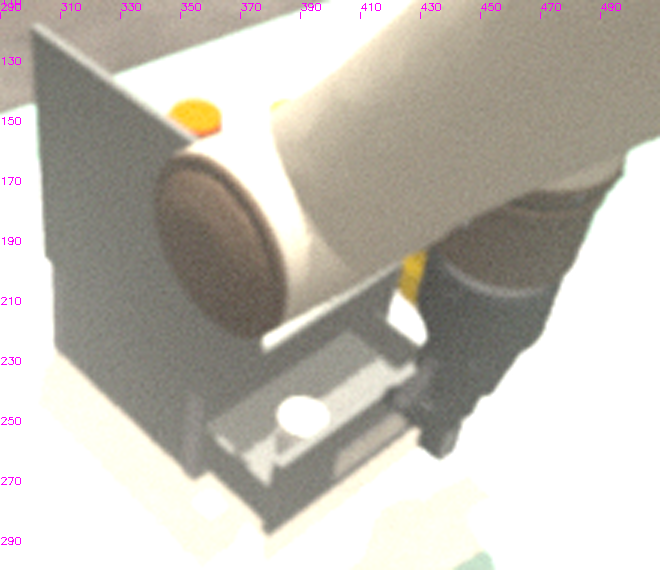

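The side view shows the wrist housing (brown cap at about (365,200)) offset left of the tool, towards the lid. I'll measure its place before pushing.

Run:
```python
from h import *
im,d=arm.get_image('side'); W=cloud('side',d)
for u,v in [(350,170),(345,185),(360,195),(375,210),(380,220),(383,200),(375,170),(400,190),(420,190),(460,195),(470,150),(436,250)]:
    w=W[v,u]; print((u,v),"ex %.0f ey %.0f z %.0f"%(w@EX,w@EY,w[2]))
m=np.zeros((400,640),np.uint8); cv2.fillPoly(m,[np.array([(343,165),(352,162),(372,175),(383,200),(380,221),(365,218),(348,200)])],1)
P=W[m>0]; Q=np.c_[P@EX,P@EY,P[:,2]]; Q=Q[Q[:,1]>-200]; print(np.percentile(Q,[1,50,99],axis=0).round())
im,d=arm.get_image('scene');cv2.imwrite('pics/sc1.png',im);crop('pics/sc1.png','pics/sc1c.png',290,40,190,140,4)
W=cloud('scene',d); np.save('pics/sc1W.npy',W)
```

```text
(350, 170) ex 429 ey 38 z 379
(345, 185) ex 431 ey 42 z 356
(360, 195) ex 403 ey 43 z 360
(375, 210) ex 380 ey 40 z 351
(380, 220) ex 374 ey 35 z 335
(383, 200) ex 374 ey 35 z 369
(375, 170) ex 399 ey 26 z 393
(400, 190) ex 371 ey 11 z 373
(420, 190) ex 351 ey 1 z 382
(460, 195) ex 376 ey -150 z 266
(470, 150) ex 298 ey 20 z 479
(436, 250) ex 388 ey -152 z 120
[[373.  32. 327.]
 [400.  40. 366.]
 [444.  45. 390.]]
```

View pics/sc1c.png

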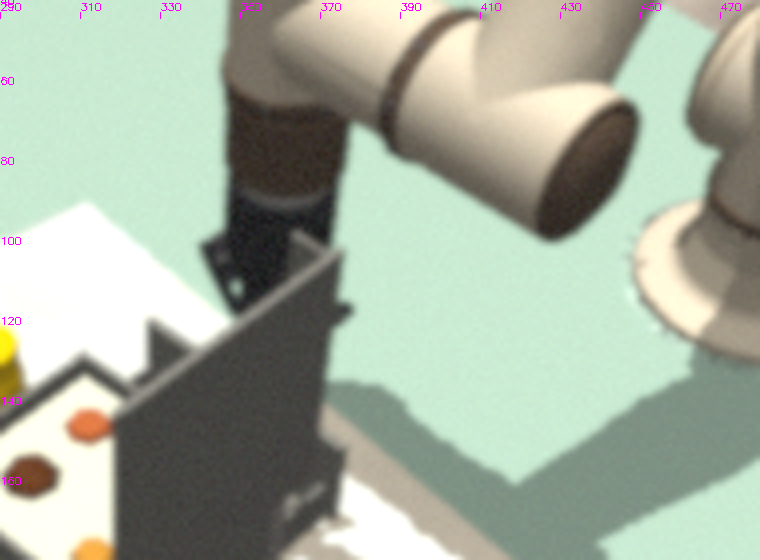

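The housing's underside is about z 320 with the tip at 55, and the lid top is at 289. I'll push with the tip at about z 62, off to the right of the label, which leaves over 30 mm clearance.

```bash
python3 -m jog '[[[0,-20,-7,0],[0,-40,-7,0],[-8,-40,-7,0],[-14,-40,-7,0],[-14,-40,-7,0]]]' 0
python3 -c "
from h import *
st((425,-222,62))"
python3 -m jog '[[[-4,0,0,0],[-7,0,0,0],[-10,0,0,0],[-13,0,0,0],[-15,0,0,0]]]'
python3 -c "
from h import *
st((425,-222,62))"
```

```text
clock: 2.8
position: [440.7, -162.3, 234.1]
ee_rot: [-0.071, 0.997, 0.001, 0.003]
contact_force: [-0.1, -0.8, 0.3]
gripper_width: -0.1
t 2.80 tip ex 415.0 ey -221.5 z 61.1 | F ex -0.2 ey -0.8 z 0.3 w -0.1 j [-0.01  0.34 -0.58 -0.   -0.65 -1.42]
spin needed 0.2
shift [-10.   -0.5  -0.9]
clock: 3.42
position: [455.1, -160.3, 234.0]
ee_rot: [-0.071, 0.998, 0.001, 0.001]
contact_force: [-2.3, -0.3, 0.7]
gripper_width: -0.1
t 3.42 tip ex 429.2 ey -221.4 z 61.0 | F ex -2.3 ey -0.0 z 0.7 w -0.1 j [-0.    0.35 -0.55 -0.   -0.66 -1.43]
spin needed 0.2
shift [ 4.2 -0.6 -1. ]
```

Contact came at tip ex 428, as expected. Next is a steady push at about 28 mm/s.

```bash
python3 -m jog '[[[-3,0,0,0],[-6,0,0,0],[-9.5,0,0,0],[-13,0,0,0],[-16.5,0,0,0]]]'
python3 -m jog '[[[-3.5,0,0,0],[-7,0,0,0],[-10.5,0,0,0],[-14,0,0,0],[-17.5,0,0,0]]]'
python3 -c "
from h import *
st((488.5,-222,62))
im,d=arm.get_image('side');cv2.imwrite('pics/s2.png',im);crop('pics/s2.png','pics/s2c.png',290,110,220,190,3)"
```

```text
clock: 4.05
position: [471.6, -158.0, 233.9]
ee_rot: [-0.071, 0.998, 0.001, 0.001]
contact_force: [-2.2, -1.0, 0.2]
gripper_width: -0.2
clock: 4.68
position: [489.2, -155.5, 233.9]
ee_rot: [-0.071, 0.998, 0.001, 0.001]
contact_force: [-1.4, -1.5, -1.0]
gripper_width: -0.2
t 4.67 tip ex 463.4 ey -221.4 z 60.9 | F ex -1.6 ey -1.3 z -1.0 w -0.2 j [ 0.01  0.39 -0.48 -0.   -0.69 -1.44]
spin needed 0.1
shift [-25.1  -0.7  -1. ]
```

View pics/s2c.png

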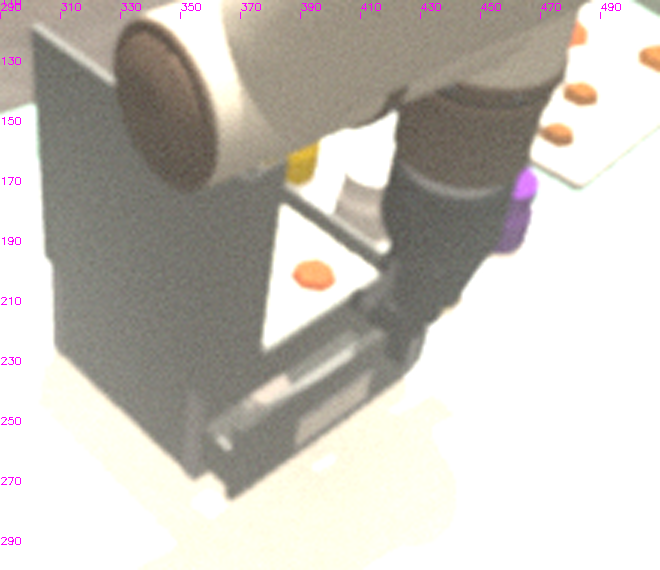

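The drawer is going in straight. The pot is still behind the plate at about (378,240), passing under the compartment floor. I'll carry on and slow down before the stop.

```bash
python3 -m jog '[[[-3.5,0,0,0],[-7,0,0,0],[-10.5,0,0,0],[-13.5,0,0,0],[-16,0,0,0]]]'
python3 -m jog '[[[-2,0,0,0],[-3.5,0,0,0],[-5,0,0,0],[-6,0,0,0],[-7,0,0,0]]]'
python3 -c "
from h import *
st((488.5,-222,62))"
```

```text
clock: 5.35
position: [505.6, -153.1, 233.9]
ee_rot: [-0.071, 0.998, 0.001, 0.001]
contact_force: [-1.2, -1.2, -0.1]
gripper_width: 0.0
clock: 5.98
position: [512.6, -152.2, 233.9]
ee_rot: [-0.071, 0.998, 0.001, 0.001]
contact_force: [-1.0, -0.9, -1.2]
gripper_width: -0.0
t 5.97 tip ex 487.2 ey -221.3 z 60.9 | F ex -1.1 ey -0.7 z -1.2 w -0.0 j [ 0.01  0.42 -0.43 -0.   -0.72 -1.44]
spin needed 0.2
shift [-1.3 -0.7 -1.1]
```

```bash
python3 -m jog '[[[-0.8,0,0,0],[-1.6,0,0,0],[-2.4,0,0,0],[-3.2,0,0,0],[-4,0,0,0]]]'
python3 -c "
from h import *
st((488.5,-222,62))"
```

```text
clock: 6.6
position: [514.9, -151.9, 233.9]
ee_rot: [-0.07, 0.998, 0.001, -0.001]
contact_force: [-9.1, -2.9, 5.9]
gripper_width: -0.4
t 6.60 tip ex 488.5 ey -221.3 z 60.9 | F ex -9.4 ey -1.6 z 5.9 w -0.4 j [ 0.01  0.43 -0.42 -0.   -0.73 -1.44]
spin needed 0.1
shift [ 0.  -0.7 -1.1]
```

The stop is at tip ex ≈ 489, as predicted, with force up to 9 N. A slightly firmer press will confirm it before I back off.

```bash
python3 -m jog '[[[-1.5,0,0,0],[-2.5,0,0,0],[-3,0,0,0],[-3,0,0,0],[-3,0,0,0]]]'
python3 -c "
from h import *
st((488.5,-222,62))"
python3 -m jog '[[[3,0,0,0],[8,0,0,0],[25,0,0,0],[55,0,0,0],[80,0,0,0]]]'
python3 -c "
from h import *
st((430,50,235))
for n in ('side',):
  im,d=arm.get_image(n);cv2.imwrite('pics/s3.png',im);crop('pics/s3.png','pics/s3c.png',290,110,220,190,3)"
```

```text
clock: 7.22
position: [515.9, -151.9, 234.0]
ee_rot: [-0.07, 0.998, 0.001, -0.005]
contact_force: [-9.0, -2.0, 5.5]
gripper_width: 0.0
t 7.22 tip ex 488.4 ey -221.3 z 61.0 | F ex -9.2 ey -0.8 z 5.5 w 0.0 j [ 0.01  0.43 -0.42 -0.   -0.73 -1.44]
spin needed 0.1
shift [-0.1 -0.7 -1. ]
clock: 7.85
position: [436.3, -163.0, 234.9]
ee_rot: [-0.07, 0.998, 0.001, -0.004]
contact_force: [-0.3, -0.9, 0.3]
gripper_width: 0.2
t 7.85 tip ex 408.4 ey -221.3 z 61.9 | F ex -0.4 ey -0.8 z 0.3 w 0.2 j [-0.01  0.33 -0.59 -0.   -0.66 -1.42]
spin needed 0.1
shift [ -20.9  271.7 -172.6]
```

View pics/s3c.png

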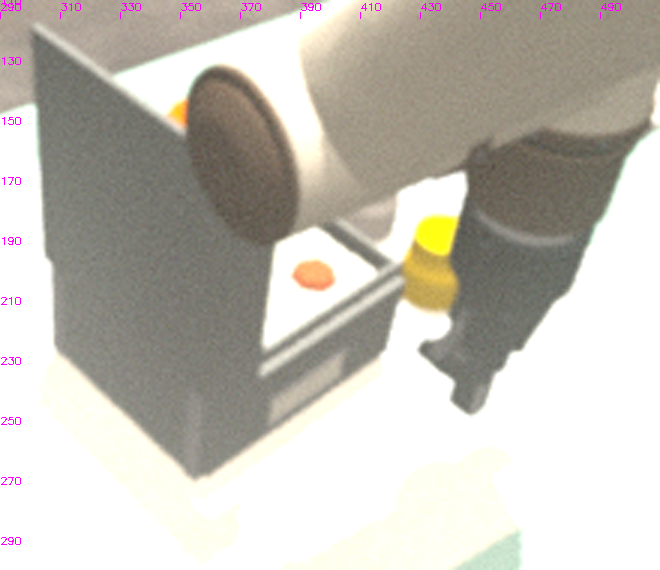

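The drawer's plate is flush with the case, with the label at about (395,250). Now up and round to the outer side of the lid.

```bash
python3 -m jog '[[[0,0,-60,0],[0,50,-120,0],[0,100,-170,0],[0,150,-190,0],[0,205,-190,0]]]'
python3 -c "
from h import *
st((580,-20,255))"
python3 -m jog '[[[0,0,0,0],[-60,0,0,0],[-115,0,0,0],[-170,0,0,0],[-170,0,0,0]]]'
python3 -c "
from h import *
st((580,-30,255))
for n in ('side','scene'):
  im,d=arm.get_image(n);cv2.imwrite('pics/%s4.png'%n,im)
  W=cloud(n,d);np.save('pics/%s4W.npy'%n,W)"
```

```text
clock: 8.52
position: [407.7, 36.4, 428.0]
ee_rot: [-0.069, 0.998, 0.003, -0.001]
contact_force: [0.6, 1.3, 0.1]
gripper_width: 0.1
t 8.53 tip ex 408.4 ey -19.2 z 255.0 | F ex 0.8 ey 1.2 z 0.1 w 0.1 j [ 0.49 -0.01 -0.43 -0.01 -1.15 -1.92]
spin needed -0.0
shift [-171.6   -0.7   -0.5]
clock: 9.15
position: [579.5, 59.5, 424.7]
ee_rot: [-0.068, 0.998, 0.003, -0.003]
contact_force: [-0.2, -0.6, -0.2]
gripper_width: 0.0
t 9.15 tip ex 581.3 ey -20.1 z 251.7 | F ex -0.3 ey -0.5 z -0.2 w 0.0 j [ 0.38  0.3  -0.06 -0.01 -1.21 -1.81]
spin needed -0.2
shift [ 1.3 -9.9 -3.3]
```

View pics/scene4.png

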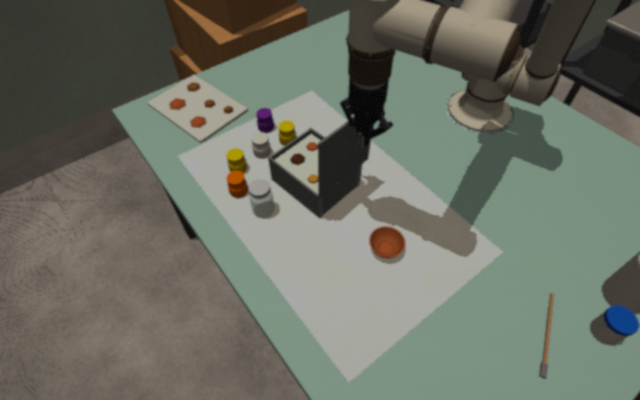

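View pics/side4.png

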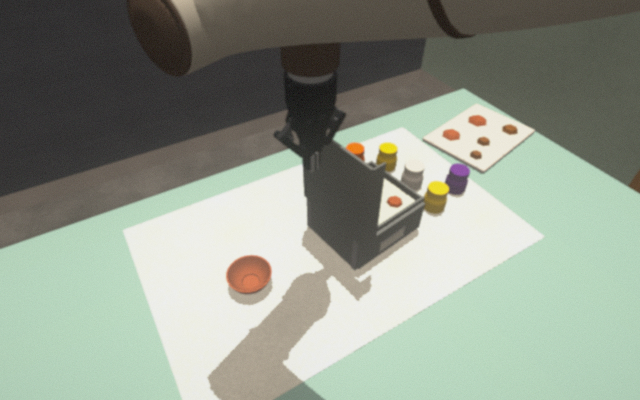

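The closed finger is outside the lid, and the gripper's linkage elbows are at about (283,135) and (340,118). I'll check how high they stand against the lid top, and check the drawer face.

```bash
python3 - <<'E'
from h import *
W=np.load('pics/side4W.npy'); S=np.load('pics/scene4W.npy')
def tab(W,x0,x1,y0,y1):
    P=W[y0:y1,x0:x1].reshape(-1,3); Q=np.c_[P@EX,P@EY,P[:,2]]
    return Q[(Q[:,0]>480)&(Q[:,0]<680)&(Q[:,1]>-150)&(Q[:,1]<120)&(Q[:,2]>200)]
Q=np.r_[tab(W,260,360,80,200),tab(S,330,400,60,200)]
for z in range(240,380,10):
    q=Q[(Q[:,2]>=z)&(Q[:,2]<z+10)&(Q[:,1]>-58)]
    if len(q): print(z,len(q),"ex",q[:,0].min().round(),q[:,0].max().round(),"ey",q[:,1].min().round(),q[:,1].max().round())
q=Q[Q[:,2]>300]; print('above300 ey',q[:,1].min(),q[:,1].max())
m=np.zeros((400,640),np.uint8); cv2.fillPoly(m,[np.array([(368,250),(412,222),(412,232),(368,258)])],1)
P=W[m>0];print(np.median(P@EX),np.median(P[:,2]),np.std(P@EX))
E
python3 -c "
from h import *
crop('pics/side4.png','pics/side4c.png',260,90,180,180,3)"
```

```text
250 43 ex 569.0 592.0 ey -32.0 -9.0
260 123 ex 569.0 592.0 ey -34.0 -6.0
270 138 ex 569.0 592.0 ey -35.0 -6.0
280 110 ex 569.0 592.0 ey -35.0 -6.0
290 139 ex 567.0 594.0 ey -51.0 11.0
300 350 ex 566.0 594.0 ey -57.0 17.0
310 257 ex 564.0 598.0 ey -58.0 25.0
320 293 ex 563.0 598.0 ey -58.0 33.0
330 329 ex 563.0 599.0 ey -57.0 41.0
340 518 ex 561.0 601.0 ey -53.0 42.0
350 520 ex 561.0 602.0 ey -58.0 34.0
360 256 ex 564.0 598.0 ey -58.0 21.0
370 125 ex 552.0 593.0 ey -5.0 18.0
above300 ey -81.62119786292897 41.50529993475659
498.5773254531814 36.63904307688001 22.97193145177972
```

View pics/side4c.png

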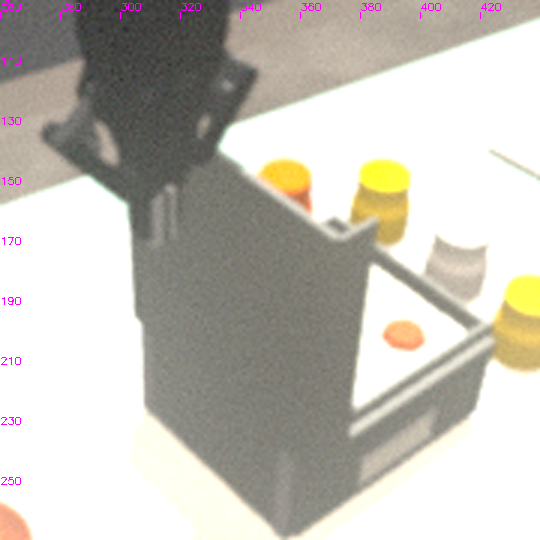

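The drawer face measures ex 498.6 against 499.5 for home. The linkage only spreads 38 mm above the tip, so I'll keep the tip less than 30 mm below the lid edge. Next I work out the arc.

```bash
cat > arc.py <<'E'
import sys; from h import *
def tipat(th,r=168,h=14.5): return -73.8-r*np.cos(th)+6*np.sin(th)+h, 95+r*np.sin(th)+6*np.cos(th)
if __name__=="__main__":
    st(); s=arm.read_state(); R=Ro.from_quat(s["ee_rot"]).as_matrix(); tip=s["position"]+R[:,2]*173
    for th in map(float,sys.argv[1:]):
        y,z=tipat(th); g=580*EX+y*EY+np.array([0,0,z]); print(th,"ey %.1f z %.1f"%(y,z),"shift",np.round(R.T@(g-tip),1))
E
python3 arc.py 1.72 1.66 1.62 1.58 1.54 1.50 1.45
```

```text
t 9.25 tip ex 578.4 ey -20.1 z 253.3 | F ex 0.4 ey -0.4 z 0.7 w -0.1 j [ 0.38  0.29 -0.07 -0.01 -1.21 -1.81]
spin needed -0.1
1.72 ey -28.4 z 260.2 shift [-1.6 -8.2 -7. ]
1.66 ey -38.4 z 261.8 shift [ -1.6 -18.2  -8.6]
1.62 ey -45.0 z 262.5 shift [ -1.6 -24.9  -9.3]
1.58 ey -51.8 z 262.9 shift [ -1.7 -31.6  -9.8]
1.54 ey -58.5 z 263.1 shift [ -1.7 -38.3 -10. ]
1.5 ey -65.2 z 263.0 shift [ -1.7 -45.  -10. ]
1.45 ey -73.6 z 262.5 shift [ -1.7 -53.4  -9.5]
```

```bash
python3 -m jog '[[[-1.6,-8,-7,0],[-1.6,-18,-9,0],[-1.6,-25,-9,0],[-1.6,-31,-10,0],[-1.6,-37,-10,0]]]'
python3 arc.py 1.5 1.45 1.4 1.35 1.3
```

```text
clock: 9.88
position: [582.9, 22.4, 436.3]
ee_rot: [-0.068, 0.998, 0.003, -0.003]
contact_force: [-2.0, 1.7, 1.6]
gripper_width: 0.0
t 9.88 tip ex 579.6 ey -57.2 z 263.3 | F ex -1.7 ey 1.9 z 1.6 w 0.0 j [ 0.31  0.29 -0.04 -0.01 -1.24 -1.75]
spin needed -0.1
1.5 ey -65.2 z 263.0 shift [-0.4 -8.   0.3]
1.45 ey -73.6 z 262.5 shift [ -0.5 -16.4   0.7]
1.4 ey -81.9 z 261.6 shift [ -0.5 -24.8   1.6]
1.35 ey -90.2 z 260.2 shift [ -0.5 -33.1   2.9]
1.3 ey -98.5 z 258.5 shift [ -0.5 -41.3   4.6]
```

Contact at about the predicted place (F ey 1.9 N).

```bash
python3 -m jog '[[[0,-8,0.3,0],[0,-16,0.7,0],[0,-25,1.6,0],[0,-33,3,0],[0,-41,4.6,0]]]'
python3 arc.py 1.24 1.18 1.12 1.06 1.0
```

```text
clock: 10.5
position: [588.6, -18.9, 431.5]
ee_rot: [-0.068, 0.998, 0.003, -0.002]
contact_force: [-0.6, 2.4, 2.6]
gripper_width: 0.0
t 10.50 tip ex 579.7 ey -98.9 z 258.5 | F ex -0.3 ey 2.4 z 2.6 w 0.0 j [ 0.24  0.31 -0.04 -0.01 -1.23 -1.67]
spin needed -0.1
1.24 ey -108.2 z 255.8 shift [-0.3 -9.3  2.6]
1.18 ey -117.7 z 252.6 shift [ -0.3 -18.9   5.8]
1.12 ey -127.1 z 248.8 shift [ -0.4 -28.3   9.5]
1.06 ey -136.2 z 244.5 shift [ -0.4 -37.4  13.8]
1.0 ey -145.0 z 239.6 shift [ -0.4 -46.3  18.6]
```

```bash
python3 -m jog '[[[0,-9,2.6,0],[0,-19,5.8,0],[0,-28,9.5,0],[0,-37,13.8,0],[0,-46,18.6,0]]]'
python3 arc.py .94 .88 .82 .76 .7
python3 -c "
from h import *
im,d=arm.get_image('side');cv2.imwrite('pics/s5.png',im)"
```

```text
clock: 11.12
position: [595.0, -65.0, 412.3]
ee_rot: [-0.068, 0.998, 0.003, -0.002]
contact_force: [0.3, 0.1, 2.8]
gripper_width: 0.0
t 11.12 tip ex 579.6 ey -145.5 z 239.3 | F ex 0.3 ey 0.1 z 2.8 w 0.0 j [ 0.16  0.34 -0.04 -0.01 -1.19 -1.59]
spin needed -0.1
0.94 ey -153.5 z 234.2 shift [-0.4 -8.1  5.1]
0.88 ey -161.7 z 228.3 shift [ -0.4 -16.3  10.9]
0.82 ey -169.5 z 221.9 shift [ -0.5 -24.2  17.2]
0.76 ey -176.9 z 215.1 shift [ -0.5 -31.6  24. ]
0.7 ey -183.9 z 207.8 shift [ -0.6 -38.7  31.3]
```

View pics/s5.png

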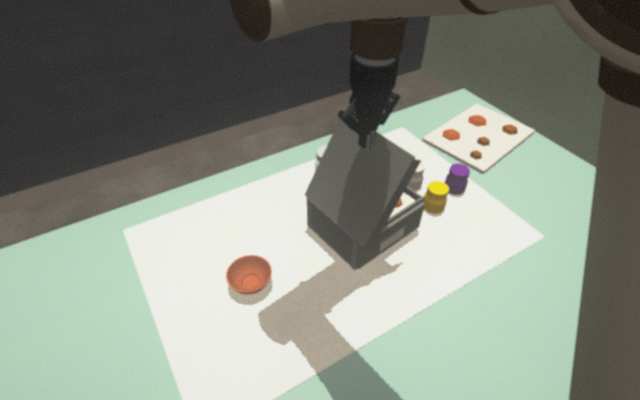

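The lid is swinging as planned at about 1 rad, with the fingertip on its outer face at about (366,145).

```bash
python3 -m jog '[[[0,-8,5.1,0],[0,-16,11,0],[0,-24,17.2,0],[0,-31.5,24,0],[0,-38.5,31.3,0]]]'
python3 arc.py .64 .58 .52 .47 .42
```

```text
clock: 11.8
position: [600.0, -104.2, 379.4]
ee_rot: [-0.068, 0.998, 0.003, -0.003]
contact_force: [0.6, -0.6, 1.7]
gripper_width: 0.0
t 11.80 tip ex 578.9 ey -185.0 z 206.4 | F ex 0.5 ey -0.7 z 1.7 w 0.0 j [ 0.09  0.38 -0.07 -0.01 -1.13 -1.52]
spin needed -0.2
0.64 ey -190.5 z 200.1 shift [-1.1 -5.5  6.2]
0.58 ey -196.5 z 192.1 shift [ -1.2 -11.6  14.2]
0.52 ey -202.1 z 183.7 shift [ -1.3 -17.2  22.6]
0.47 ey -206.4 z 176.4 shift [ -1.3 -21.5  29.8]
0.42 ey -210.3 z 169.0 shift [ -1.4 -25.5  37.2]
```

```bash
python3 -m jog '[[[-1,-5.5,6.2,0],[-1,-11.5,14.2,0],[-1,-17,22.4,0],[-1,-21.5,29.8,0],[-1,-25.5,37,0]]]'
python3 arc.py .38 .34 .3 .26 .22 .19 .16 .13 .11 .09
```

```text
clock: 12.42
position: [604.2, -129.4, 341.6]
ee_rot: [-0.068, 0.998, 0.003, -0.003]
contact_force: [-0.7, -0.8, 0.5]
gripper_width: -0.0
t 12.43 tip ex 579.6 ey -210.6 z 168.6 | F ex -0.8 ey -0.7 z 0.5 w -0.0 j [ 0.05  0.42 -0.09 -0.01 -1.06 -1.48]
spin needed -0.2
0.38 ey -213.1 z 162.9 shift [-0.5 -2.5  5.7]
0.34 ey -215.7 z 156.7 shift [-0.5 -5.2 11.9]
0.3 ey -218.0 z 150.4 shift [-0.5 -7.6 18.2]
0.26 ey -220.1 z 144.0 shift [-0.6 -9.7 24.6]
0.22 ey -221.9 z 137.5 shift [ -0.6 -11.6  31. ]
0.19 ey -223.1 z 132.6 shift [ -0.7 -12.8  35.9]
0.16 ey -224.2 z 127.7 shift [ -0.7 -13.9  40.8]
0.13 ey -225.1 z 122.7 shift [ -0.7 -14.8  45.8]
0.11 ey -225.6 z 119.4 shift [ -0.7 -15.4  49.1]
0.09 ey -226.1 z 116.1 shift [ -0.8 -15.8  52.4]
```

```bash
python3 -m jog '[[[0,-2,4,0],[0,-4,9,0],[0,-6,14,0],[0,-8,19,0],[0,-10,24,0]]]'
python3 -c "
from h import *
st()
im,d=arm.get_image('side');cv2.imwrite('pics/s6.png',im);crop('pics/s6.png','pics/s6c.png',280,90,190,190,3)"
```

```text
clock: 13.05
position: [605.5, -139.2, 317.2]
ee_rot: [-0.068, 0.998, 0.003, -0.003]
contact_force: [0.4, 0.6, 0.6]
gripper_width: -0.1
t 13.05 tip ex 579.6 ey -220.3 z 144.2 | F ex 0.5 ey 0.5 z 0.6 w -0.1 j [ 0.03  0.45 -0.12 -0.01 -1.01 -1.46]
spin needed -0.2
```

View pics/s6c.png

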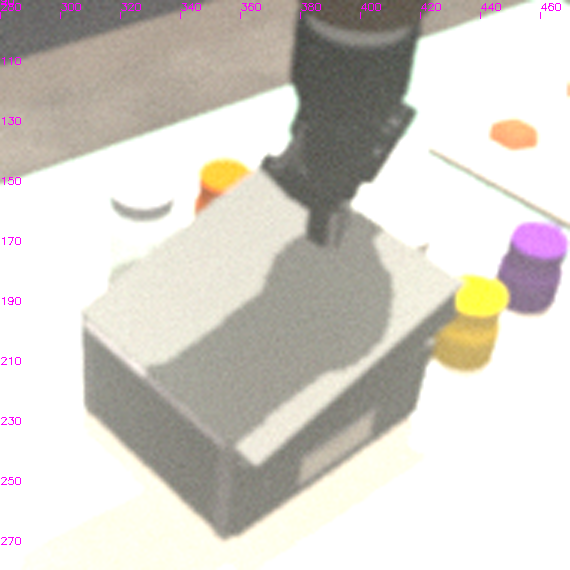

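The lid is following at about 0.26 rad, with the tip on it at about (385,170). I'll press it down more slowly.

```bash
python3 -m jog '[[[0,-1,4,0],[0,-2,8,0],[0,-3,12,0],[0,-4,15.5,0],[0,-5,19,0]]]'
python3 -m jog '[[[0,0,3,0],[0,-0.5,6,0],[0,-0.5,8.5,0],[0,-1,11,0],[0,-1,13,0]]]'
python3 -c "
from h import *
st()"
```

```text
clock: 13.72
position: [605.9, -144.0, 297.0]
ee_rot: [-0.067, 0.998, 0.003, -0.003]
contact_force: [0.4, 0.4, 0.8]
gripper_width: -0.1
clock: 14.35
position: [605.9, -145.0, 283.9]
ee_rot: [-0.067, 0.998, 0.003, -0.003]
contact_force: [0.0, 0.2, 1.2]
gripper_width: -0.3
t 14.35 tip ex 579.0 ey -226.1 z 110.9 | F ex 0.0 ey 0.2 z 1.2 w -0.3 j [ 0.02  0.49 -0.15 -0.01 -0.94 -1.45]
spin needed -0.2
```

```bash
python3 -m jog '[[[0,0,1.5,0],[0,0,3,0],[0,0,4.5,0],[0,0,6,0],[0,0,7.5,0]]]'
python3 -m jog '[[[0,0,1,0],[0,0,2,0],[0,0,3,0],[0,0,4,0],[0,0,4.5,0]]]'
python3 -c "
from h import *
st()"
```

```text
clock: 14.98
position: [605.8, -145.0, 276.3]
ee_rot: [-0.067, 0.998, 0.003, -0.003]
contact_force: [0.1, -1.1, 1.4]
gripper_width: 0.2
clock: 15.6
position: [605.8, -144.9, 274.4]
ee_rot: [-0.068, 0.998, 0.003, -0.003]
contact_force: [-4.5, 1.4, 13.2]
gripper_width: 0.0
t 15.60 tip ex 579.0 ey -226.1 z 101.4 | F ex -4.2 ey 2.0 z 13.2 w 0.0 j [ 0.02  0.5  -0.16 -0.01 -0.92 -1.45]
spin needed -0.1
```

The stop is at z 101.4 (expected 101) with 13 N. One brief hold pressing slightly more, then lift straight off, back away and check.

```bash
python3 -m jog '[[[0,0,2,0],[0,0,3.5,0],[0,0,3.5,0],[0,0,3.5,0],[0,0,3.5,0]]]'
python3 -c "
from h import *
st()"
python3 -m jog '[[[0,0,-3,0],[0,0,-10,0],[0,0,-40,0],[0,0,-100,0],[0,0,-150,0]]]'
python3 -m jog '[[[60,0,0,0],[120,0,0,0],[170,0,0,0],[170,0,0,0],[170,0,0,0]]]'
python3 -m jog '[[[0,-60,0,0],[0,-120,0,0],[0,-180,0,0],[0,-200,0,0],[0,-200,0,0]]]'
python3 - <<'E'
from h import *
st()
for n in('side','scene'):
    im,d=arm.get_image(n);cv2.imwrite(f'pics/{n}7.png',im); W=cloud(n,d); np.save(f'pics/{n}7W.npy',W)
    Q=np.stack([W@EX,W@EY,W[...,2]],-1)
    m=(Q[...,0]>510)&(Q[...,0]<660)&(Q[...,1]>-255)&(Q[...,1]<-85)&(Q[...,2]>60)&(Q[...,2]<200)
    P=Q[m]; A=np.c_[P[:,:2]-[587,-169],np.ones(len(P))]; c=np.linalg.lstsq(A,P[:,2],rcond=None)[0]; print(n,len(P),"lid plane slopes",c.round(4),(P[:,2]-A@c).std())
    f=(Q[...,2]>20)&(Q[...,2]<62)&(Q[...,0]>485)&(Q[...,0]<506)&(Q[...,1]>-250)&(Q[...,1]<-85)
    if f.sum()>50: print("face ex",np.median(Q[f][:,0]),f.sum())
crop('pics/side7.png','pics/side7c.png',280,90,190,190,3)
E
```

```text
clock: 16.23
position: [605.6, -144.7, 274.4]
ee_rot: [-0.069, 0.998, 0.002, -0.003]
contact_force: [-5.2, 1.5, 14.7]
gripper_width: -0.2
t 16.23 tip ex 579.0 ey -226.1 z 101.4 | F ex -4.9 ey 2.2 z 14.7 w -0.2 j [ 0.02  0.5  -0.16 -0.01 -0.92 -1.45]
spin needed -0.1
clock: 16.85
position: [606.5, -145.4, 426.2]
ee_rot: [-0.069, 0.998, 0.002, -0.002]
contact_force: [1.5, 0.4, -1.0]
gripper_width: -0.1
clock: 17.48
position: [438.5, -168.7, 427.3]
ee_rot: [-0.069, 0.998, 0.002, -0.002]
contact_force: [0.4, -0.5, 0.3]
gripper_width: 0.3
clock: 18.1
position: [466.9, -368.0, 424.6]
ee_rot: [-0.068, 0.998, 0.003, -0.003]
contact_force: [-0.6, -0.1, -0.4]
gripper_width: -0.6
t 18.10 tip ex 410.7 ey -427.9 z 251.6 | F ex -0.6 ey -0.0 z -0.4 w -0.6 j [-0.4   0.32 -0.03 -0.   -1.22 -1.04]
spin needed -0.2
side 3960 lid plane slopes [-1.500000e-03 -1.100000e-03  1.016606e+02] 1.039333582338722
face ex 498.61541945580586 387
scene 2686 lid plane slopes [-3.000000e-04  2.000000e-03  1.004403e+02] 1.5409853872938823
```

View pics/side7c.png

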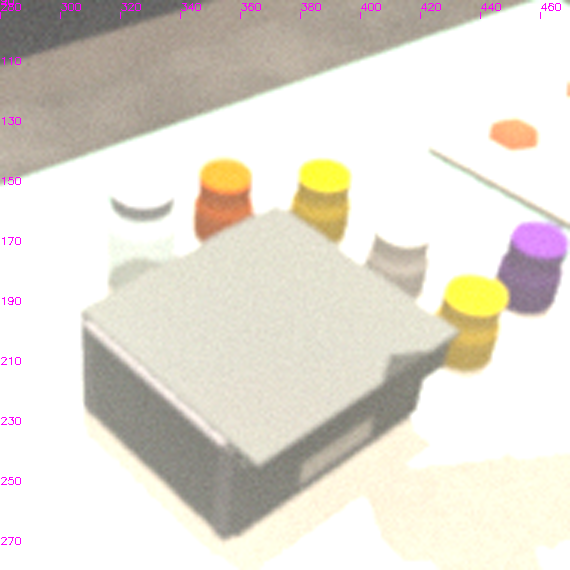

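View pics/scene7.png

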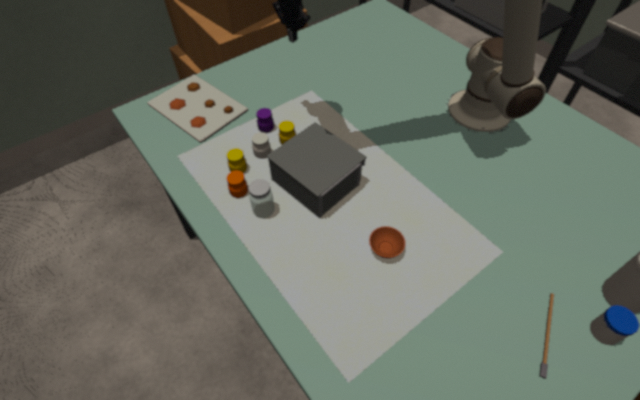

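The lid lies flat, with slopes within 0.002 at z ≈ 101. The drawer face is at ex 498.6, unchanged from before the lid was closed. The jars (260,145), (260,195) and the bowl (387,242) are where they started. The arm is clear, so I'm handing in.

```bash
python3 -c "
from bench import arm
print(arm.job_done(), arm.read_state()['clock'])"
```

```text
the job is handed in; nothing more can be done
the job is handed in; nothing more can be done
```

The case is closed: drawer first, then lid, both pushed with closed fingertips, and handed in at about 18 s on the robot's clock.

- **Drawer:** I pushed it in at about 28 mm/s, slowing before the stop. It met the stop about where predicted, reading about 9 N. The face measured 498.6 mm along the case's x direction, against 499.5 expected for home. That is within the 2 mm calibration, and it was the same after the lid was shut.
- **Lid:** I swung it over along an arc from outside, slowing near the end, and pressed it to its stop. The fingertips stopped at z 101.4 (101 expected), with 13 to 15 N. From both cameras it lies flat to within about 0.002 rad.
- **Bystanders:** the jars, the look-alikes and the bowl show at the same pixels as at the start. This was by eye; I did not measure their positions again.
- **Pot:** I could not see it once the drawer was in. It was still in place behind the front plate at the last view, partway through the push. No force spike suggested it had tipped or caught.

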